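# Dial open the silversmith's strongbox

### The job

Open the small steel strongbox on the silversmith's bench: read like a clock, turn its dial clockwise to 4, then anticlockwise to 10, then clockwise to 1, stopping for half a second on each number and not running past the 4 or the 10. Leave the dial at 1 and push the sliding hatch all the way open towards the dial. Leave the jar of tools, the loupe, the little anvil and the tin where they stand.

Things in the scene. Friction and masses are not known exactly. Their poses are not given: they have to be found in the camera images.
- strongbox: Grey steel box fixed to the bench, 200 (its x) x 320 (its y) x 106 mm high; origin at the centre of its underside, z up. Its x axis points roughly away from the robot (yaw varies). Its top for y from -30 to +160 mm is a flat deck at height 106 mm with the dial; for y from -160 to -30 it is closed by the sliding hatch.
- mark_12 (a point): Middle of the white mark for 12, 71 mm from the dial's axis in the box's +x direction, on the deck. 12 flat white marks ring the dial like a clock face, seen from above, 63 to 79 mm from its axis: 12 is the longest and widest; 3 (towards the box's -y), 6 (-x) and 9 (+y) are medium; the others short.
- dial_centre (a point): On the dial's vertical axis, at the top face of its disc, 116 mm above the bench, at x 0, y +85 mm of the strongbox; turns with the dial. The dial is a dark steel disc 110 mm across and 10 mm thick with a low hub (32 mm across, 6 mm high).
- dial_peg (a point): Centre of the top of the upright round steel finger peg on the dial: 16 mm in diameter, 34 mm tall above the disc (top 150 mm above the bench), its axis 45 mm from the dial's. A white line on the disc runs from the hub past the peg to the rim: peg and line point to the number set. Push the peg from the side, or pinch it, to turn the dial.
- dial (a joint): Angle of the dial in rad as seen from above: 0 with the peg at 12, growing clockwise, 0.5236 a number: 1 = 0.524, 4 = 2.094, 10 = -1.047. Stops at +-2.7, so it never passes through 6. Starts anywhere between about 10 and 2. Stays where it is left (0.06 N m of friction, 1.3 N at the peg).
- hatch_tab (a point): Centre of the top of the upright tab on the aluminium hatch plate: 70 mm wide along the box's x, 12 mm thick along its y, 30 mm tall above the plate (plate top 98 mm, tab top 128 mm above the bench). Closed, it lies at x 0, y -125 mm of the strongbox. The rails beside the plate (x = +-95 mm) reach 104 mm above the bench.
- hatch (a joint): How far the hatch is open, in m: 0 closed, 0.075 fully open; it slides along the strongbox's +y, under the deck towards the dial (1.5 N of friction), and stays where it is left. A hidden tongue blocks it after a few mm unless the dial stands at 1 (within about 0.13 rad); once it is open the tongue keeps the dial there.
- tool_jar: Loose glass jar, 66 mm across and 100 mm high, with upright tools in it that reach 220 mm above the bench; origin at the centre of its underside. Bystander: stands beside or behind the strongbox, in one of four places that the bystanders swap. Leave it.
- loupe: Loose folding loupe, about 68 x 36 x 30 mm high, origin under its middle. Bystander, leave it.
- bench_anvil: Loose small steel anvil, 64 x 46 x 46 mm high, origin at the centre of its underside. Bystander, leave it.
- tin: Loose round lidded tin, 68 mm across, 28 mm high, origin at the centre of its underside. Bystander, leave it.

How it is judged:
By the outcome, as a careful person would: the job done as asked, in the order asked, and still so for the second after the job is handed in, with the robot touching nothing.
It also fails if it takes over 72 s, if anything falls off the work surface, if the arm or the gripper's body presses on something with over 40 N, if the wrist force passes 120 N, or if a joint passes its speed limit or range.

### The arm

A 7-joint arm with a two-finger parallel gripper is mounted at the origin on the work surface. World frame = base frame: x ahead of the robot, y to its left, z up, the work surface at z = 0. Lengths are in m, angles in rad, forces in N, time in s.
With the tool pointing down it reaches from about 0.4 to 0.9 m from the base axis. Payload 5.6 kg.
Tool frame: the origin (TCP) lies midway between the tips of the shut fingers; the grasp point (between the pads) lies 19 mm behind it; z points along the fingers, y is the line along which they close (so a half turn about z gives the same grasp; the last joint's range is limited). The gripper opens to 92 mm and grips with 3 to 60 N. Pads are 20 mm wide; open, the fingers measure 128 mm over their backs; the gripper's body (75 mm by 189 mm) begins 69 mm behind the grasp point.
Start: joints at [-1.316, 0.468, -0.012, 1.603, 0.006, 1.071, -0.056], TCP at [0.191, 0.621, 0.215] pointing down, gripper open.
Joint ranges: [-2.53, 2.53], [-0.31, 2.02], [-1.57, 1.55], [0.28, 2.44], [-1.29, 4.43], [0.15, 1.84], [-2.92, 2.92]. Speed limits (rad/s): [2.57, 2.57, 3.14, 3.14, 3.14, 3.14, 3.14].

### API

Orientations are given as a 3x3 rotation matrix whose columns are the frame's x, y, z axes.
In Python, from station import env, effector, solver, viewer, workorder, search_frame, tip_of gives the robot as it stands. Calls block until the motion is done:
- env.reach(position, orientation): joint-space move of the TCP to a pose.
- env.movel(position, frame=None, rate=0.15): straight line of the TCP; frame=None keeps the orientation; rate is the mean speed in m/s.
- env.goto_joints(angles): joint-space move.
- effector.release() and effector.grasp(squeeze=None): open the fingers fully, or close them until they stop; squeeze is the grip in N (None keeps the last).
- env.pause(seconds).
- solver.inverse_kinematics(position, orientation): joint angles nearest the present ones, or None.
- env.sense(): the state.
- viewer.read_camera(name): name is "scene" or "top" or "wrist"; returns (picture, depth): 384x512x3 uint8, red, green, blue; 384x512 float32, m along the optical axis (not along the pixel's ray), 0 where there is no reading.
- viewer.camera_info(name): a dict with "intrinsics" (3x3 intrinsics, pixels), "dist_coeffs" ([k1, k2, p1, p2, k3] as OpenCV has them; the pictures are not rectified), "eye" and "rotation" of the camera in the world; the wrist camera has in their place "T_tool_cam" (4x4, takes a point from camera to tool coordinates, whose origin is the TCP and whose axes are the flange's). Camera axes: x right, y up, looking along -z (the intrinsics and any distortion apply to the point x, -y, -z); pixel columns grow to the right and rows downward; lengths in m; the calibration is good to about 2 mm. A picture is of the moment at which its call begins: read the wrist's pose just before it. camera_info takes no time and is no camera call.
A pose or a line that the arm cannot do raises env.PlanningError and nothing moves.
- workorder.finish_job(): hands the job in; it is judged then, once.
Trained networks look in the newest picture that a camera, given by its name, has taken for a name from the list of things; names that differ only in an ending like _2 or _b are one class to them, and where a whole thing is asked for, a point or a joint stands for the part that bears it (a point fixed in the world has none). Each returns a list of dicts, best first, with "score" (0 to 1); they miss things now and then, are a little off and sometimes report something else, mostly with a low value. They report only what shows in the picture. A call takes as long as a camera call.
- search_frame(camera, name): "at" ([x, y, z] in m, in world coordinates, good to about 4 mm: the middle of the surface that is visible of it).
- tip_of(camera, name): "at" ([x, y, z] in m, in world coordinates, good to about 4 mm: a listed point, or the origin of a listed thing).
The state is a dict: "t": time; "joint_positions": joint angles; "joint_velocities": joint speeds; "tau": joint torques, N m; "ee_pos": TCP position; "tcp_rot": TCP orientation; "wrist_force": force on the tool from outside, world axes, zero at the start; "moment": the same for the moment, N m; "gripper_width": finger opening in m; "grasp_force": force on a finger pad.
Only numpy, scipy, OpenCV 4.12 (cv2) and the standard library are available. Lean on these libraries where they do the work, as an engineer would, in place of code of your own. Each camera call takes 0.05 s, during which the arm holds its last target. There are 200 camera calls.

## Working session

There is one attempt and no reset: what is moved stays moved. The work goes in short steps, each a Python script; the robot and the scene stay as the last script left them, time stands still between calls to the robot, and variables do not carry over. Pictures are saved under pics/ and viewed, at most 10 in all, crops included, and the job is handed in when it is done.

```bash
mkdir -p pics
python3 - <<'E'
from station import *
import cv2,numpy as np
for c in ("top","scene"):
    p,d=viewer.read_camera(c); cv2.imwrite(f"pics/{c}0.png",p[:,:,::-1])
    for n in ("strongbox","mark_12","dial_centre","dial_peg","hatch_tab","tool_jar","loupe","bench_anvil","tin"):
        print(c,n,[(np.round(r["at"],3).tolist(),round(r["score"],2)) for r in tip_of(c,n)[:2]])
i=viewer.camera_info("top");print(i)
s=env.sense();print(s["t"],s["ee_pos"],s["tcp_rot"],s["gripper_width"])
E
```

```text
top strongbox [([0.548, -0.049, -0.002], 0.85)]
top mark_12 [([0.645, 0.009, 0.108], 0.8)]
top dial_centre [([0.575, 0.028, 0.119], 0.73)]
top dial_peg [([0.621, 0.023, 0.151], 0.75)]
top hatch_tab [([0.5, -0.166, 0.128], 0.9)]
top tool_jar [([0.764, -0.028, 0.002], 0.84), ([0.549, -0.045, 0.006], 0.36)]
top loupe [([0.692, -0.189, 0.002], 0.65)]
top bench_anvil [([0.641, 0.179, 0.002], 0.58)]
top tin [([0.45, -0.322, -0.003], 0.86)]
scene strongbox [([0.548, -0.047, 0.002], 0.7), ([0.45, -0.319, 0.0], 0.5)]
scene mark_12 [([0.645, 0.005, 0.106], 0.75)]
scene dial_centre [([0.578, 0.038, 0.114], 0.56)]
scene dial_peg [([0.621, 0.028, 0.148], 0.97)]
scene hatch_tab [([0.504, -0.158, 0.129], 0.81)]
scene tool_jar [([0.761, -0.034, 0.002], 0.96), ([0.547, -0.045, 0.001], 0.51)]
scene loupe [([0.689, -0.191, 0.001], 0.68)]
scene bench_anvil [([0.642, 0.176, -0.0], 0.6)]
scene tin [([0.452, -0.32, -0.001], 0.91), ([0.579, 0.037, 0.118], 0.46)]
{'intrinsics': array([[439.00847592,   0.        , 245.54541954],
       [  0.        , 439.00847592, 189.94753441],
       [  0.        ,   0.        ,   1.        ]]), 'dist_coeffs': array([0.0160543, 0.       , 0.       , 0.       , 0.       ]), 'eye': array([0.39998947, 0.02239386, 1.39655546]), 'rotation': array([[-0.02488513,  0.98627642, -0.16321631],
       [-0.99968402, -0.02397163,  0.0075643 ],
       [ 0.00354793,  0.16335297,  0.98656131]])}
1.0 [0.19073756 0.62140995 0.21462075] [[-9.55972098e-01  2.93457571e-01  3.72640579e-05]
 [ 2.93457573e-01  9.55972096e-01  7.03955678e-05]
 [-1.49652872e-05  7.82316186e-05 -9.99999997e-01]] 0.09183965438256732
```

View pics/top0.png

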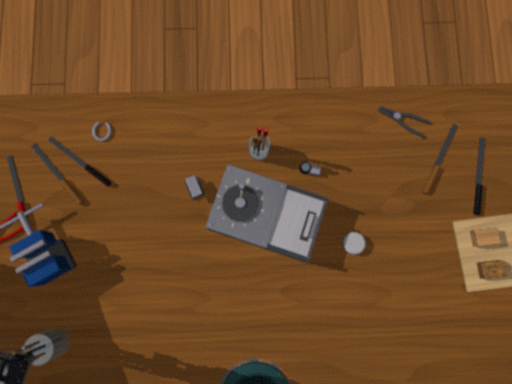

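View pics/scene0.png

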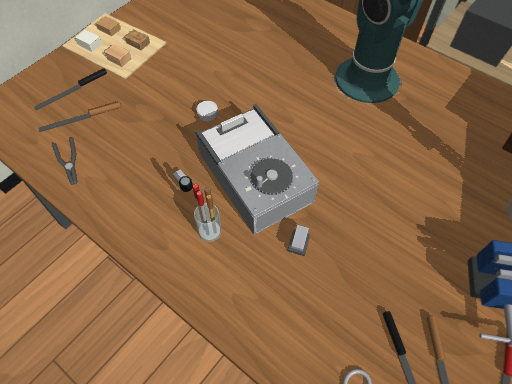

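The detections agree with the pictures. In the top view the dial is near (241,203), the peg is just left of 12, and the hatch is to the right at (305,222). Next I'll take a closer look with the wrist camera.

```bash
cat > h.py <<'E'
from station import *
import cv2,numpy as np
def Rt(yaw):  # tool down, tool y axis (closing) at world angle yaw
    y=np.array([np.cos(yaw),np.sin(yaw),0]);z=np.array([0,0,-1.]);return np.c_[np.cross(y,z),y,z]
def px(uv,Z):
    """wrist-camera pixels -> world points on plane z=Z (pose read now)"""
    i=viewer.camera_info("wrist");s=env.sense();T=np.eye(4);T[:3,:3]=s["tcp_rot"];T[:3,3]=s["ee_pos"];T=T@i["T_tool_cam"]
    n=cv2.undistortPoints(np.array(uv,float).reshape(-1,1,2),i["intrinsics"],i["dist_coeffs"])[:,0]
    d=np.c_[n[:,0],-n[:,1],-np.ones(len(n))]@T[:3,:3].T
    return T[:3,3]+d*((Z-T[2,3])/d[:,2])[:,None]
def look(f):
    p,d=viewer.read_camera("wrist");cv2.imwrite(f,p[:,:,::-1])
    out={}
    for n in ("strongbox","mark_12","dial_centre","dial_peg","hatch_tab"):
        r=tip_of("wrist",n)
        if r: out[n]=np.array(r[0]["at"]);print(n,np.round(out[n],4),round(r[0]["score"],2))
    return p,d
E
python3 - <<'E'
from h import *
print(viewer.camera_info("wrist"))
p=env.sense()["ee_pos"];p[2]=.40;env.movel(p,rate=.25)
T=viewer.camera_info("wrist")["T_tool_cam"]
best=None
for yaw in np.radians([-20.8,69.2,159.2,249.2]):
    R=Rt(yaw); off=R@T[:3,3]
    # optical axis hit on deck
    a=R@-T[:3,2]
    tz=.42; k=(.11-tz-off[2])/a[2]; pos=np.array([.565,0.0,0])-off-a*k; pos[2]=tz
    q=solver.inverse_kinematics(pos,R); print(np.degrees(yaw),pos,q)
    if q is not None and (best is None or abs(q[6])<abs(best[2])): best=(pos,R,q[6])
env.reach(best[0],best[1]); env.pause(.3)
look("pics/w1.png");print(env.sense()["t"])
E
```

```text
{'intrinsics': array([[296.24641133,   0.        , 258.41660835],
       [  0.        , 296.24641133, 195.69213064],
       [  0.        ,   0.        ,   1.        ]]), 'dist_coeffs': array([-0.07723913,  0.        ,  0.        ,  0.        ,  0.        ]), 'T_tool_cam': array([[ 4.82490286e-05,  9.70154837e-01,  2.42486266e-01,
         6.71370670e-02],
       [ 9.99999958e-01, -1.16517733e-04,  2.67195404e-04,
        -1.26566174e-03],
       [ 2.87474864e-04,  2.42486243e-01, -9.70154802e-01,
        -1.70054110e-01],
       [ 0.00000000e+00,  0.00000000e+00,  0.00000000e+00,
         1.00000000e+00]])}
-20.8 [0.58507391 0.04890889 0.42      ] [-0.7025759   0.24916937  0.71267728  1.51249901 -0.16334277  1.44063068
 -0.3470195 ]
69.2 [0.51609111 0.02007391 0.42      ] [-0.73159798  0.0788785   0.68493283  1.66995316 -0.05051566  1.41070141
  1.1676369 ]
159.2 [ 0.54492609 -0.04890889  0.42      ] [-0.55973701  0.15285111  0.68391911  1.60363707 -0.09746227  1.41982056
  2.91171392]
249.19999999999996 [ 0.61390889 -0.02007391  0.42      ] [-0.88800269  0.53223191  1.35736153  1.46325723 -0.51897968  1.5564135
 -1.48923247]
mark_12 [0.64   0.0066 0.1085] 0.76
dial_centre [ 0.5056 -0.1665  0.1252] 0.66
dial_peg [0.6175 0.0299 0.1498] 0.74
hatch_tab [ 0.504  -0.1695  0.127 ] 0.59
4.9583
```

View pics/w1.png

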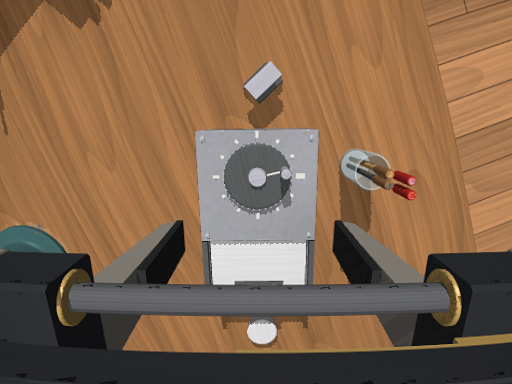

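The wrist view is squared to the box: +x is right, +y is up. The hub is at (257,177), 12 at (300,176), 6 at (216,177), the peg top at (286,173) and the jar at (360,170). I'll fit the ring of marks precisely.

Run:
```python
from h import *
from scipy.optimize import least_squares
im=cv2.imread("pics/w1.png");hsv=cv2.cvtColor(im,cv2.COLOR_BGR2HSV)
m=((hsv[:,:,2]>185)&(hsv[:,:,1]<40)).astype(np.uint8)
n,l,st,c=cv2.connectedComponentsWithStats(m)
w=px(c[1:],.106);c0=px([[257.5,177]],.122)[0];print(c0)
r=np.linalg.norm(w[:,:2]-c0[:2],axis=1);k=(r>.058)&(r<.085);w=w[k,:2];print(k.sum(),np.round(c[1:][k],1).tolist())
a0=np.radians(-20.8)
idx=np.round((a0-np.arctan2(w[:,1]-c0[1],w[:,0]-c0[0]))/(np.pi/6))
f=lambda v:(v[:2]+.071*np.c_[np.cos(v[2]-idx*np.pi/6),np.sin(v[2]-idx*np.pi/6)]-w).ravel()
s=least_squares(f,[*c0[:2],a0],loss="soft_l1",f_scale=.002);print(s.x,np.degrees(s.x[2]),np.abs(s.fun).max(),idx)
pk=px([[286,173]],.150)[0];print("peg",pk,s.x[2]-np.arctan2(*(pk[:2]-s.x[:2])[::-1]),np.linalg.norm(pk[:2]-s.x[:2]))
cv2.imwrite("pics/w1c.png",cv2.resize(im[120:300,180:340],None,fx=4,fy=3.3,interpolation=cv2.INTER_CUBIC)[:594])
# arm feasibility following the dial
C=s.x[:2];yaw=s.x[2]
for sg in (0,np.pi):
  for d in (-1.047,-.2,.52,2.094):
    a=yaw-d; q=solver.inverse_kinematics([*(C+.045*np.r_[np.cos(a),np.sin(a)]),.127],Rt(a+np.pi/2+sg)); print(sg,d,None if q is None else np.round(q,2))
```

```text
[0.57738822 0.03075323 0.122     ]
18 [[256.4, 133.9], [236.0, 141.3], [277.4, 140.8], [221.6, 156.6], [291.9, 155.5], [299.8, 175.6], [215.8, 176.5], [224.0, 184.5], [226.0, 190.0], [291.6, 194.8], [223.4, 195.6], [229.0, 195.0], [277.4, 208.7], [238.0, 209.5], [248.0, 208.0], [253.0, 209.0], [259.0, 209.0], [257.5, 215.5]]
[ 0.57811105  0.03082325 -0.35498393] -20.33908075794301 0.018653119616363734 [-3. -4. -2. -5. -1.  0. -6. -7.  5.  1.  5.  5.  2.  4.  4.  3.  3.  3.]
peg [0.62156974 0.02605755 0.15      ] -0.2457598710892715 0.043719208442856324
0 -1.047 [-0.3   0.51  0.2   1.77 -0.13  0.87  2.22]
0 -0.2 [-0.35  0.53  0.34  1.76 -0.22  0.89  1.51]
0 0.52 [-0.41  0.52  0.48  1.81 -0.3   0.88  0.9 ]
0 2.094 [-0.62  0.47  0.71  1.97 -0.4   0.84 -0.57]
3.141592653589793 -1.047 [-0.63  0.57  0.65  1.8  -0.43  0.92 -0.67]
3.141592653589793 -0.2 [-0.67  0.64  0.81  1.78 -0.55  0.96 -1.36]
3.141592653589793 0.52 [-0.71  0.66  0.92  1.83 -0.63  0.98 -1.96]
3.141592653589793 2.094 [-0.28  0.4   0.26  1.95 -0.14  0.8   2.33]
```

View pics/w1c.png

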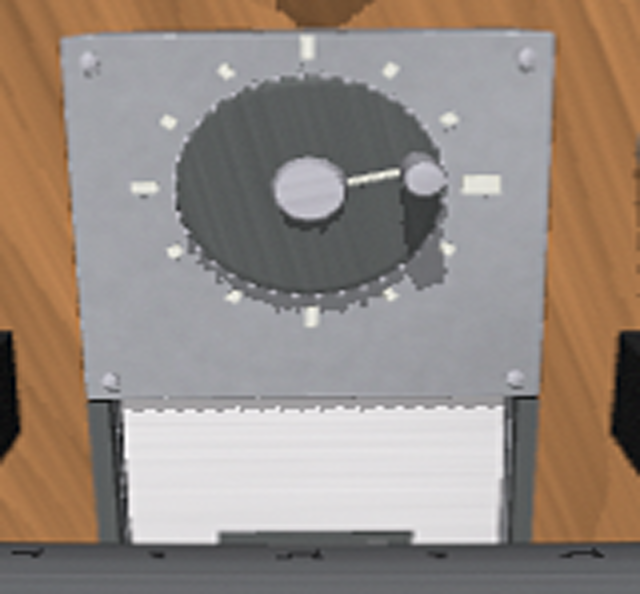

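Run:
```python
from h import *
from scipy.optimize import least_squares
c=np.array([[256.4,133.9],[236,141.3],[277.4,140.8],[221.6,156.6],[291.9,155.5],[299.8,175.6],[215.8,176.5],[223.4,195.6],[291.6,194.8],[277.4,208.7],[238,209.5],[257.5,215.5]])
w=px(c,.106)[:,:2];idx=np.array([-3,-4,-2,-5,-1,0,-6,-7,1,2,4,3])
f=lambda v:(v[:2]+.071*np.c_[np.cos(v[2]-idx*np.pi/6),np.sin(v[2]-idx*np.pi/6)]-w).ravel()
s=least_squares(f,[.577,.031,-.36]);print(s.x,np.abs(s.fun).max())
np.save("box.npy",s.x)
open("h.py","a").write('''
bx=np.load("box.npy");C,YAW=bx[:2],bx[2]
def dpose(d,z=.127):
    a=YAW-d;return np.array([*(C+.045*np.r_[np.cos(a),np.sin(a)]),z]),Rt(a+np.pi/2)
def ang():
    v=env.sense()["ee_pos"][:2]-C;return (YAW-np.arctan2(v[1],v[0])+np.pi)%(2*np.pi)-np.pi,np.linalg.norm(v)
def turn(a,b,rate=.04):
    n=int(np.ceil(abs(b-a)/.17));fm=0
    for d in np.linspace(a,b,n+1)[1:]:
        env.movel(*dpose(d),rate=rate);fm=max(fm,np.linalg.norm(env.sense()["wrist_force"]))
    env.pause(.9);s=env.sense();print("to",b,"tcp",ang(),"F",np.round(s["wrist_force"],1),"max",fm,"w",s["gripper_width"],"t",s["t"])
''')
import importlib,h;importlib.reload(h)
from h import *
d0=-.22
p,R=dpose(d0,.25);env.reach(p,R);p,R=dpose(d0);env.movel(p,R,rate=.1)
effector.grasp(10);s=env.sense();print(ang(),s["gripper_width"],s["grasp_force"],s["wrist_force"],s["t"])
p,_=viewer.read_camera("wrist");cv2.imwrite("pics/g1.png",p[:,:,::-1])
```

```text
[ 0.57649223  0.02980723 -0.34949894] 0.004921768233195345
(np.float64(-0.22919614244731834), np.float64(0.045209178193815244)) 0.016037971002490537 9.999976605176926 [ 0.25467081  0.67456838 -0.55601157] 9.0917
```

View pics/g1.png

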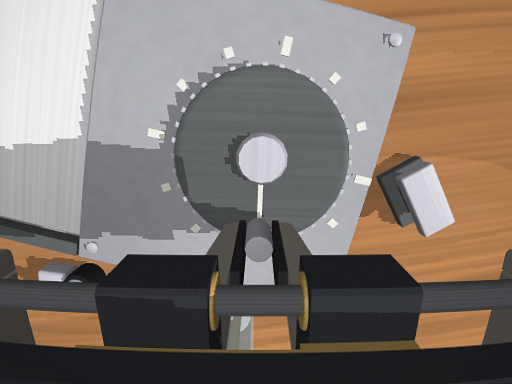

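Peg is gripped (16 mm). The hub is at (262,158) and marks 1–10 are visible around it: 3 at (155,133), 6 at (287,46), 9 at (362,180). I'll refine the centre from this closer view.

Run:
```python
from h import *
from scipy.optimize import least_squares
uv=np.array([[155,133],[181,84],[228,52],[287,46],[335,78],[361,126],[362,180],[333,223],[166,187],[196,228]],float)
idx=np.array([3,4,5,6,7,8,9,10,2,1])
w=px(uv,.106)[:,:2]
f=lambda v:(v[:2]+.071*np.c_[np.cos(v[2]-idx*np.pi/6),np.sin(v[2]-idx*np.pi/6)]-w).ravel()
s=least_squares(f,[.577,.031,-.36]);print(s.x,np.abs(s.fun).max(),np.round(s.fun*1e3,1).tolist())
print("hub",px([[262,158]],.122))
```

```text
[ 0.5769686   0.03054554 -0.34977366] 0.004677631821326078 [0.4, -1.4, -2.6, -2.3, -3.7, -0.5, -1.6, 0.4, -2.5, 3.2, -0.2, 4.4, 1.3, 2.3, 3.9, 2.5, 1.3, -4.7, 3.7, -3.9]
hub [[0.57528273 0.03104786 0.122     ]]
```

Run:
```python
from h import *
from scipy.optimize import least_squares
uv=np.array([[155,133],[181,84],[228,52],[287,46],[335,78],[361,126],[362,180],[333,223],[166,187],[196,228]],float)
idx=np.array([3,4,5,6,7,8,9,10,2,1]);w=px(uv,.106)[:,:2]
f=lambda v:(v[:2]+np.where(idx%3==0,v[3],v[4])[:,None]*np.c_[np.cos(v[2]-idx*np.pi/6),np.sin(v[2]-idx*np.pi/6)]-w).ravel()
s=least_squares(f,[.577,.031,-.36,.071,.067]);print(s.x,np.abs(s.fun).max())
np.save("box.npy",s.x[:3])
import importlib,h;importlib.reload(h);from h import *
d=ang();print(d)
turn(d[0],2.09)
p,_=viewer.read_camera("wrist");cv2.imwrite("pics/g4.png",p[:,:,::-1])
```

```text
[ 0.57634107  0.03053519 -0.35000257  0.0689754   0.06656263] 0.000533259812001953
(np.float64(-0.21352262504395725), np.float64(0.04545784372043778))
to 2.09 tcp (np.float64(2.0871570006794204), np.float64(0.045458385386424646)) F [-4.9 -0.7  3.9] max 5.525327051621311 w 0.01551212327079861 t 14.7
```

View pics/g4.png

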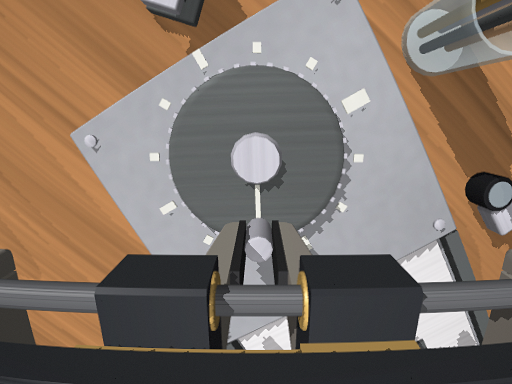

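The line at (258,200) points directly away from mark 10 at (257,47), with the hub at (256,158). So the dial is on 4. Next I'll go to 10, then to 1.

Run:
```python
from h import *
turn(2.09,-1.043)
p,_=viewer.read_camera("wrist");a=p.copy()
turn(-1.043,.5236)
p,_=viewer.read_camera("wrist")
cv2.imwrite("pics/g10_1.png",np.hstack([a[:280,120:400],p[:280,120:400]])[:,:,::-1])
```

```text
to -1.043 tcp (np.float64(-1.0646759432853594), np.float64(0.046431858968605105)) F [ 5.3  2.8 -2.2] max 7.23940041823802 w 0.01541932717920589 t 21.9833
to 0.5236 tcp (np.float64(0.5232915583121818), np.float64(0.044210234270402264)) F [-2.4  1.5  5.6] max 6.808066188798994 w 0.01581106824870497 t 26.1833
```

View pics/g10_1.png

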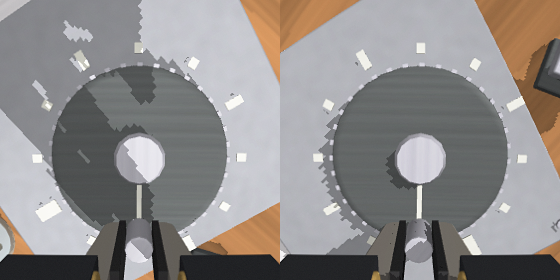

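In both views the line points directly away from the right mark: 4 when set to 10, 7 when set to 1. Now I'll release and push the hatch.

Run:
```python
from h import *
effector.release();p=env.sense()["ee_pos"];p[2]=.24;env.movel(p,rate=.15)
effector.grasp(20)
yd=np.array([-np.sin(YAW),np.cos(YAW)])
P=lambda u,z:np.array([*(C+(u-.085)*yd),z])
qs=[(solver.inverse_kinematics(P(-.16,.112),Rt(YAW+k)),k) for k in (0,np.pi)]
k=min((x for x in qs if x[0] is not None),key=lambda x:abs(x[0][6]))[1]
R=Rt(YAW+k);env.reach(P(-.16,.24),R);env.movel(P(-.16,.112),R,rate=.12)
u=-.16;touch=None
while u<-.055:
    u+=.004 if u<-.075 else .002
    env.movel(P(u,.112),R,rate=.04);s=env.sense();f=s["wrist_force"][:2]@yd
    print(round(u,3),round(float((s["ee_pos"][:2]-C)@yd+.085),4),round(float(f),1),end=" | ")
    if abs(f)>18: break
env.pause(.3);s=env.sense();print("\nF",s["wrist_force"],"u",(s["ee_pos"][:2]-C)@yd+.085,"t",s["t"])
```

```text
-0.156 -0.1554 -0.1 | -0.152 -0.1515 -0.5 | -0.148 -0.1477 0.3 | -0.144 -0.1437 0.1 | -0.14 -0.1397 0.5 | -0.136 -0.1356 -0.0 | -0.132 -0.1315 0.5 | -0.128 -0.1275 0.8 | -0.124 -0.1234 -0.0 | -0.12 -0.1195 -0.1 | -0.116 -0.1155 -0.3 | -0.112 -0.1114 -0.3 | -0.108 -0.1075 -0.5 | -0.104 -0.1034 -0.1 | -0.1 -0.0995 0.1 | -0.096 -0.0955 -0.5 | -0.092 -0.0915 -0.2 | -0.088 -0.0875 -0.5 | -0.084 -0.0835 -0.3 | -0.08 -0.0795 0.4 | -0.076 -0.0755 -0.6 | -0.072 -0.0714 0.1 | -0.07 -0.0698 -1.0 | -0.068 -0.0679 -0.1 | -0.066 -0.0658 -1.6 | -0.064 -0.0648 -3.8 | -0.062 -0.0647 -8.7 | -0.06 -0.0646 -11.9 | -0.058 -0.0645 -16.8 | -0.056 -0.0644 -20.4 | 
F [ -7.55522503 -18.46897832   2.31208322] u -0.06445572993963307 t 39.5833
```

The hatch hit its stop where full opening should be. Backing off to check.

Run:
```python
from h import *
yd=np.array([-np.sin(YAW),np.cos(YAW)]);P=lambda u,z:np.array([*(C+(u-.085)*yd),z])
env.movel(P(-.09,.112),rate=.1);env.movel(P(-.09,.40),rate=.25)
env.reach([.35,.4,.42],env.sense()["tcp_rot"]);env.pause(.3)
p,_=viewer.read_camera("top");cv2.imwrite("pics/end.png",cv2.resize(p[100:290,150:400],None,fx=3,fy=3)[:,:,::-1])
for n in ("dial_peg","hatch_tab","tool_jar","loupe","bench_anvil","tin"):
    r=tip_of("top",n);print(n,r and (np.round(r[0]["at"],3),r[0]["score"]))
    if r and n=="hatch_tab":print("box y",(np.array(r[0]["at"])[:2]-C)@yd+.085)
    if r and n=="dial_peg":v=np.array(r[0]["at"])[:2]-C;print("dial",YAW-np.arctan2(v[1],v[0]))
print(env.sense()["t"])
```

```text
dial_peg (array([ 0.607, -0.005,  0.152]), 0.89)
dial 0.5055008692953498
hatch_tab (array([ 0.526, -0.095,  0.128]), 0.66)
box y -0.05015189604497057
tool_jar (array([ 0.762, -0.03 , -0.004]), 0.67)
loupe (array([ 0.693, -0.186,  0.002]), 0.75)
bench_anvil (array([0.643, 0.179, 0.002]), 0.63)
tin (array([ 0.455, -0.324, -0.005]), 0.78)
44.0417
```

View pics/end.png

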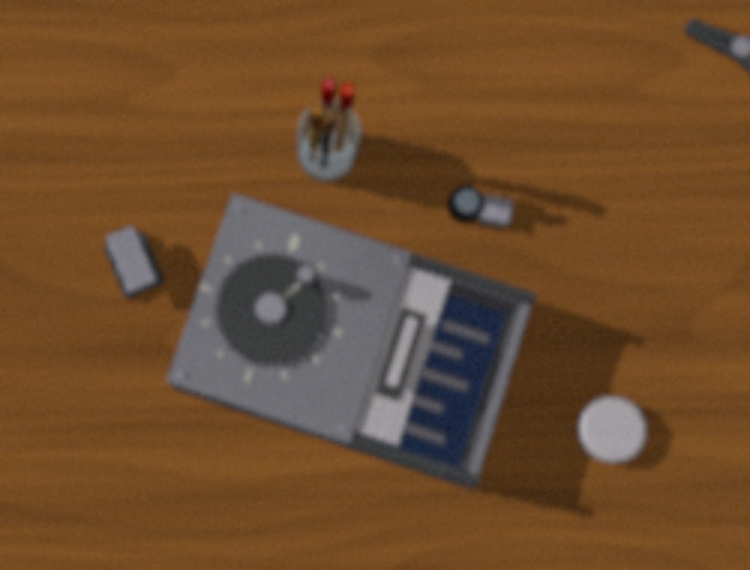

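The hatch is open, with the tab at (402,352) and the blue inside showing. The peg at (307,273) points to 1, and the bystanders haven't moved.

```bash
python3 -c "
from station import *
print(workorder.finish_job())"
```

```text
the job is handed in; nothing more can be done
None
```

The strongbox is open: I turned the dial to 4, 10 and 1, pausing about 0.9 s on each; it now stands at 1, with the hatch against its stop and the bystanders where they stood. The job was handed in at about 44 s; no verdict came back.

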